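# Slide a tube carrier round the L-slot to the reader

### The arm

A 6-joint arm with a two-finger parallel gripper is mounted at the origin on the work surface. World frame = base frame: x ahead of the robot, y to its left, z up, the work surface at z = 0. Lengths are in m, angles in rad, forces in N, time in s.
With the tool pointing down it reaches from about 0.425 to 0.95 m from the base axis. Payload 3.5 kg.
Tool frame: the origin (TCP) lies on the centre line of the jaws, within the pads' length; the fingertips stand 14 mm ahead of it and the grasp point (between the pads) lies 5 mm behind it (ctrl.finger_overhang is the distance from the TCP to the fingertips, in m); z points along the fingers, y is the line along which they close (so a half turn about z gives the same grasp; the last joint's range is limited). The gripper opens to 85 mm and grips with 20 to 120 N. Pads are 22 mm wide; open, the fingers measure 114 mm over their backs; the gripper's body (76 mm by 85 mm) begins 54 mm behind the grasp point. The pads swing forward as they close: fully open they stand 13 mm farther back than shut.
Start: joints at [-1.442, 0.286, 1.577, -0, 1.279, -0.15], TCP at [0.186, -0.649, 0.245] pointing down, gripper open.
Joint ranges: [-2.77, 2.77], [-0.9, 2.22], [0.21, 2.48], [-1.53, 4.67], [0.24, 2.81], [-2.84, 2.84]. Speed limits (rad/s): [2.79, 2.79, 3.14, 3.14, 3.14, 3.14].

### API

Orientations are given as a unit quaternion [x, y, z, w].
In Python, from plant import ctrl gives the robot as it stands.
- The arm moves only by the tool send_rows, never from a script. Its argument "moves" is text: rows parted by semicolons, each of 7 numbers parted by spaces: the turn, a rotation vector about the tool's x, y, z in units of 360 degrees (1.0 is 360 degrees), then the shift along the tool's x, y, z in units of 20 cm (1.0 is 20 cm), then the gripper's target within -1 to 1 (fully open at 1, half-way at 0, shut at -1). A call has 1 to 12 rows; each row is the pose to reach, as a shift and turn from the pose commanded when the call began, along the tool's axes at that moment, turning the shorter way round; what a row does not reach only later rows make up. A row lasts 1/8 s, in which the tool goes at most 62.5 mm and 10.7 degrees, less where a joint would pass 70% of its speed; a pose out of reach is approached as far as the arm can. A call with a number of a shift or a turn outside -1 to 1 is refused whole. A call with a gripper value outside its range is refused whole. The fingers move at their own pace and stop on an object; "newtons" is the grip in N (left out, the last holds). Time passes only in rows, so rows that repeat a pose let the fingers close. It gives the time, the measured TCP pose, the force, the opening and the grip force at its end, in the units of the state.
- ctrl.get_state(): the state, without advancing time (a new reading comes with each control period).
- ctrl.read_camera(name): name is "scene" or "top" or "wrist"; returns a dict with "image" (400x640x3 uint8, red, green, blue), "fovy" (degrees; the focal length in pixels is half the picture's height over the tangent of half this angle, whatever the lens; pixels are square), "cx", "cy" (the principal point, pixels), "extrinsics" (4x4, takes a point from camera to world coordinates). Camera axes: x right, y up, looking along -z (the intrinsics and any distortion apply to the point x, -y, -z); pixel columns grow to the right and rows downward; lengths in m; the calibration is good to about 2 mm. A picture is of the moment at which its call begins. There is no depth.
- ctrl.sign_off(): hands the job in; it is judged then, once.
The state is a dict: "time": time; "qpos": joint angles; "dq": joint speeds; "joint_efforts": joint torques, N m; "eef_pos": TCP position; "tcp_rot": TCP orientation; "contact_force": force on the tool from outside, world axes, zero at the start; "wrist_torque": the same for the moment, N m; "opening": opening from 0.0 (shut) to 1.0 (fully open); "finger_force": force on a finger pad.
Only numpy, scipy, OpenCV 4.12 (cv2) and the standard library are available. Lean on these libraries where they do the work, as an engineer would, in place of code of your own. Each camera call takes 0.05 s, during which the arm holds its last target. There are 200 camera calls.

### The job

A small round tube carrier stands at the beginning of the L-shaped slot of the scanner deck, with its guide pin down in the slot. Push it with the fingertips along the long leg to the corner, then sideways along the short leg until it is fully home at the closed end, in front of the reader head, and take the hand away. Only push it: do not lift it or pull its pin out of the slot, keep its tube upright, and leave the other things on the deck and bench standing where they are.

Things in the scene. Friction and masses are not known exactly. Their poses are not given: they have to be found in the camera images.
- deck: Scanner deck: grey-painted metal slab fixed to the bench, 190 (its x) by 170 (its y) by 22 mm high, with an L-shaped slot in its top. Origin on the underside: in its own axes the slab spans x -95..95, y -70..100, z 0..22 mm. Slot 12 mm wide, 14 deep, open above: long leg along +x at y = -35 from x = -71 to the corner, short leg along +y at x = 55 from the corner to y = 41 mm.
- reader (a point): Middle of the top of the white reader head, 80 (deck x) by 30 (deck y) by 45 mm high, top 67 mm above the bench, black window towards the slot. It is fixed on the deck just beyond the closed end of the short leg, at deck axes (55, 83) mm; the carrier at home clears it by 7 mm.
- corner (a point): Centre of the slot's corner at the level of the deck's top face (22 mm above the bench); deck axes (55, -35) mm. The carrier, pushed along +x against the end of the long leg, stops 1.5 mm beyond it.
- home (a point): Where the carrier's axis stands when its pin touches the closed end of the short leg, at the level of the deck's top face; deck axes (55, 36.5) mm.
- carrier: Loose grey puck, 60 to 130 g, slides easily, may spin: disc 48 mm across, 20 high, riding on the deck; collar 24 mm across up to 28; capped tube (17 mm) in its middle, top 60 mm above the deck. A 9 mm pin under it reaches 11 mm down into the slot. Origin: on its axis at the disc's underside (22 mm above the bench), z up. Starts in the long leg, 85 to 117 mm before the corner.
- vial_a: Bystander: a loose capped vial, 17 mm in diameter (foot 22 mm) and 44 mm high, standing on the deck in the inner angle of the L, further from the reader than vial_b. Origin at the centre of its foot.
- vial_b: Bystander: a second such vial, 30 to 50 mm nearer the reader head along the deck's x. Origin at the centre of its foot.
- microplate: Bystander: a loose white microplate, 86 by 128 by 14 mm, on the bench to the robot's right. Origin at the centre of its underside.
- marker: Bystander: a loose marker pen, 140 mm long, lying on the bench to the right of the deck. Origin on the bench below its middle.
- pipette: Bystander: a loose white pipette, 270 mm long, 26 mm high, lying on the bench to the left of the deck. Origin on the bench below its middle.
- wash_bottle: Bystander: a loose plastic bottle, 64 mm in diameter and 150 mm high, on the bench to the robot's right. Origin at the centre of its underside.
Mind the look-alikes: they are no part of the job. Leave any purple look-alike of the carrier alone.

How it is judged:
On the way:
1. the carrier reaches the corner, its pin still in the slot (x of carrier in the frame of deck above 0.048 m and y of carrier in the frame of deck below -0.024 m and z of carrier in the frame of deck below 0.027 m), for 0.05 s.
At the end, for the whole second after the job is handed in: The carrier stands within 5 mm of the home point at the closed end of the short leg, pin down in the slot, upright within 0.08 rad, at rest (distance between carrier and home below 0.005 m and angle between carrier's own z axis and vertical below 0.08 rad and linear speed of carrier below 0.01 m/s); the robot touches nothing.
It fails at once if the carrier is lifted (6 mm or more above the deck's top) (z of carrier in the frame of deck above 0.028 m).
It fails at once if the carrier is tipped (more than 0.3 rad) (angle between carrier's own z axis and vertical above 0.3 rad).
It fails at once if a bystander is moved by more than 30 mm (distance of any of vial_a, vial_b, microplate, marker, pipette, wash_bottle from where it was at the start of the episode above 0.03 m).
It fails at once if a vial or the bottle is knocked over (angle between any of vial_a, vial_b, wash_bottle's own z axis and vertical above 0.5 rad).
It also fails if it takes over 45 s, if anything falls off the work surface, if the arm or the gripper's body presses on something with over 40 N, if the wrist force passes 120 N, or if a joint passes its speed limit or range.

## Working session

There is one attempt and no reset: what is moved stays moved. The work goes in short steps, Python scripts to look and compute and a tool call to move; the robot and the scene stay as the last step left them, time stands still between calls to the robot, and variables do not carry over. Pictures are saved under pics/ and viewed, at most 12 in all, crops included, and the job is handed in when it is done.

Besides the shell and the picture viewer there is one more tool, called after "Call:" in YAML: its name, and indented under it one key for each argument. send_rows: Moves the arm, as the interface text tells. Its arguments: {"type":"object","properties":{"moves":{"type":"string"},"newtons":{"type":"number"}},"required":["moves"]}

```bash
mkdir -p pics; ls; python3 - <<'E'
from plant import ctrl
import cv2,json
import pickle
s=ctrl.get_state(); print(s['time'],s['eef_pos'],s['tcp_rot'],s['opening'],ctrl.finger_overhang)
for n in ['top','scene']:
    c=ctrl.read_camera(n); print({k:v for k,v in c.items() if k!='image'})
    pickle.dump(c,open(f'pics/{n}.pkl','wb'))
    cv2.imwrite(f'pics/{n}0.png',c['image'][:,:,::-1])
E
```

```text
pics
0.0 [ 0.18568607 -0.64829801  0.24392684] [ 9.90301181e-01  1.38932134e-01 -5.75763905e-06 -1.19709522e-03] 0.9993756806176596 0.014
{'fovy': 49.91712320563, 'cx': 325.65002286500965, 'cy': 195.05742747052602, 'extrinsics': array([[ 1.68655954e-02,  9.78776669e-01, -2.04234628e-01,
         2.83908958e-01],
       [-9.99846740e-01,  1.74690962e-02,  1.15226884e-03,
        -4.80369750e-02],
       [ 4.69560823e-03,  2.04183894e-01,  9.78921288e-01,
         1.26997824e+00],
       [ 0.00000000e+00,  0.00000000e+00,  0.00000000e+00,
         1.00000000e+00]])}
{'fovy': 51.99571037843266, 'cx': 320.23238461869425, 'cy': 198.17782121599876, 'extrinsics': array([[-0.47306103, -0.70369994,  0.53011287,  1.04439053],
       [ 0.88101128, -0.38172445,  0.27947374,  0.20572287],
       [ 0.00569139,  0.59924355,  0.80054655,  0.84237101],
       [ 0.        ,  0.        ,  0.        ,  1.        ]])}
```

View pics/top0.png

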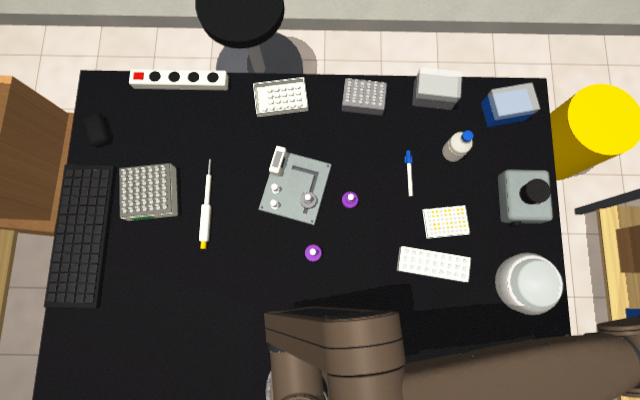

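View pics/scene0.png

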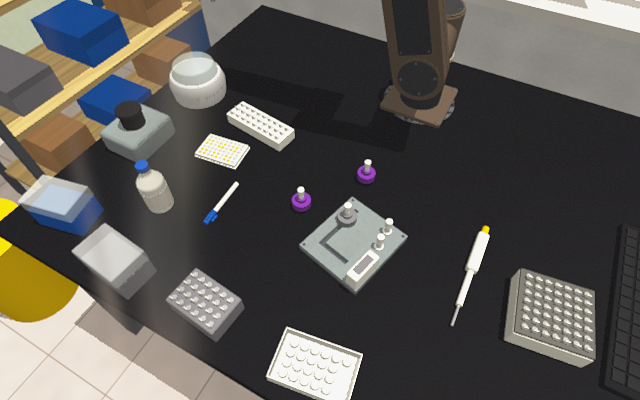

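```bash
python3 - <<'E'
import cv2
a=cv2.imread('pics/top0.png')[142:232,250:345]; cv2.imwrite('pics/topc.png',cv2.resize(a,None,fx=6.5,fy=6.5,interpolation=cv2.INTER_CUBIC))
a=cv2.imread('pics/scene0.png')[190:300,290:415]; cv2.imwrite('pics/scenec.png',cv2.resize(a,None,fx=5,fy=5,interpolation=cv2.INTER_CUBIC))
E
```

```text
(no output)
```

View pics/topc.png

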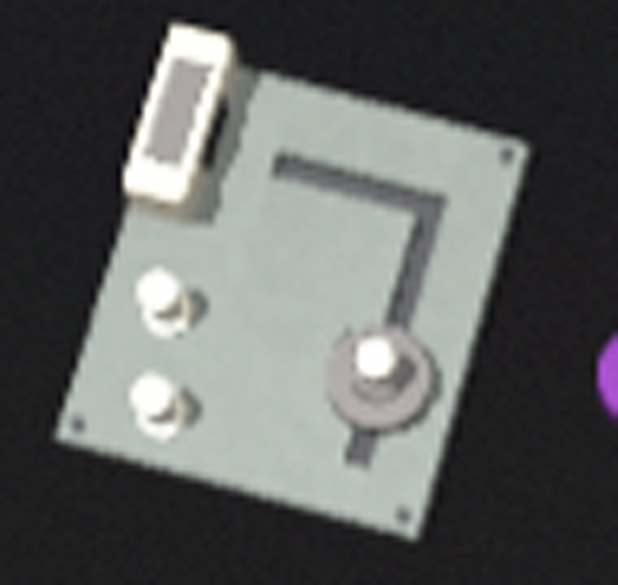

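View pics/scenec.png

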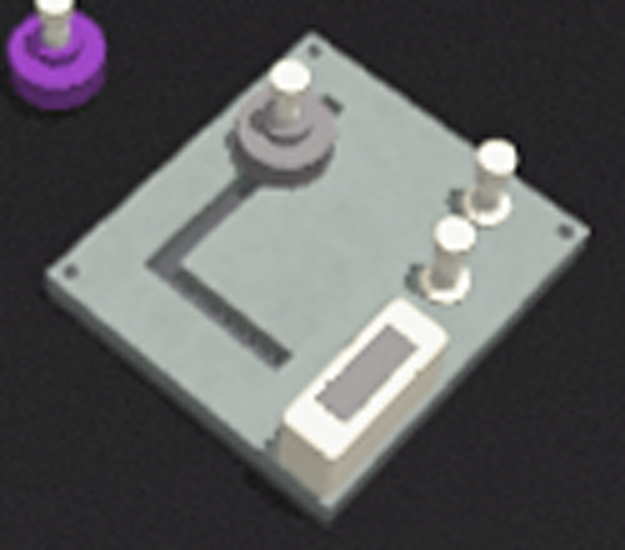

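```bash
cat >h.py <<'E'
import numpy as np,pickle
from scipy.optimize import least_squares
def proj(c,P):
    E=c['extrinsics']; p=(np.atleast_2d(P)-E[:3,3])@E[:3,:3]
    f=200/np.tan(np.radians(c['fovy']/2))
    return np.c_[c['cx']+f*p[:,0]/-p[:,2], c['cy']-f*p[:,1]/-p[:,2]]
def ray(c,uv,z):
    E=c['extrinsics']; f=200/np.tan(np.radians(c['fovy']/2))
    d=E[:3,:3]@np.array([(uv[0]-c['cx'])/f,-(uv[1]-c['cy'])/f,-1]); o=E[:3,3]
    return (o+d*(z-o[2])/d[2])[:2]
def R(a): return np.array([[np.cos(a),-np.sin(a)],[np.sin(a),np.cos(a)]])
E
python3 - <<'E'
from h import *
T=pickle.load(open('pics/top.pkl','rb'));S=pickle.load(open('pics/scene.pkl','rb'))
t=lambda u,v:(u/6.5+250-.4,v/6.5+142-.4); s=lambda u,v:(u/5+290-.4,v/5+190-.4)
pt=[((95,-70),t(530,145)),((-95,-70),t(418,540)),((-95,100),t(55,438)),((61,-41),t(445,200)),((55,41),t(275,165)),((-71,-35),t(358,465))]
ps=[((-95,-70),s(313,30)),((95,-70),s(46,270)),((-95,100),s(590,232)),((61,-41),s(146,262)),((55,41),s(283,357)),((-71,-35),s(335,103))]
def xy(c,l):return np.array([ray(c,uv,.022) for _,uv in l]), np.array([d for d,_ in l])/1e3
for sets in ([(T,pt)],[(S,ps)],[(T,pt),(S,ps)]):
    A=[xy(*q) for q in sets]; W=np.vstack([a[0] for a in A]);D=np.vstack([a[1] for a in A])
    r=least_squares(lambda q:(D@R(q[2]).T+q[:2]-W).ravel(),[.55,-.05,0])
    print(r.x,np.round(r.fun.reshape(-1,2)*1e3,1).tolist())
q=r.x
def dk(w): return np.round(R(q[2]).T@(w-q[:2])*1e3,1)
for n,a,b,z in [('tube',t(376,358),s(291,73),.082),('disc',t(383,375),s(287,135),.042),('v1',t(158,288),s(497,157),.066),('v2',t(150,393),s(455,234),.066)]:
    print(n,dk(ray(T,a,z)),dk(ray(S,b,z)))
for n,p in [('carrier',(-45,-35)),('corner',(55,-35)),('home',(55,36.5))]: print(n,R(q[2])@np.array(p)/1e3+q[:2])
print(ray(T,(350,200),.03),ray(T,(313,253),.03))
E
```

```text
[ 0.56542496  0.02780887 -0.25273093] [[-0.5, 0.7], [0.7, 0.5], [-0.4, -0.4], [0.9, -1.6], [0.3, 0.4], [-0.9, 0.4]]
[ 0.56639757  0.02996778 -0.26198357] [[0.8, 0.9], [-0.0, -0.0], [-0.5, -0.3], [0.4, -1.8], [1.7, 1.5], [-2.3, -0.4]]
[ 0.56591126  0.02888857 -0.25734453] [[-0.4, 1.4], [1.0, 2.0], [0.7, 1.0], [1.1, -0.7], [0.9, 1.2], [-0.5, 1.9], [0.5, -0.7], [-0.1, -0.8], [-1.6, -1.6], [0.2, -2.6], [1.1, 0.8], [-2.8, -1.8]]
tube [-31.5 -36.3] [-32.3 -34.3]
disc [-30.7 -37.8] [-27.2 -29.3]
v1 [-24.4  66.7] [-70.1  57.9]
v2 [-70.5  56.2] [-24.7  69.2]
carrier [0.51348517 0.00649425]
corner [ 0.6101921  -0.01895709]
home [0.62838981 0.05018836]
[ 0.52903743 -0.12136132] [ 0.37230657 -0.01609979]
```

```bash
cat >>h.py <<'E'
from scipy.spatial.transform import Rotation as Ro
Q=np.array([.56591,.02889,-.2573])
def W(x,y): return R(Q[2])@np.array([x,y])/1e3+Q[:2]
def to(x,y,z,psi,TCP=None):
    "units for tool at deck mm x,y, TCP height z m, tool x at deck-yaw psi"
    from plant import ctrl
    s=ctrl.get_state(); r=Ro.from_quat(s['tcp_rot'])
    sh=r.inv().apply(np.r_[W(x,y),z]-s['eef_pos'])/.2
    a=psi+Q[2]; g=Ro.from_matrix(np.array([[np.cos(a),np.sin(a),0],[np.sin(a),-np.cos(a),0],[0,0,-1]]))
    tu=(r.inv()*g).as_rotvec()/2/np.pi
    d=R(Q[2]).T@(s['eef_pos'][:2]-Q[:2])*1e3
    print('t',round(s['time'],2),'deck',np.round(d,1),'z',round(s['eef_pos'][2],4),'F',np.round(s['contact_force'],1),'turn',np.round(tu,4),'shift',np.round(sh,3))
E
```

Call:
send_rows:
  moves: "0 0 0 0.39 -0.47 0 -1;0 0 0 0.775 -0.93 0 -1;0 0 0 0.775 -0.93 0 -1;0 0 0 0.775 -0.93 0 -1;0 0 0 0.775 -0.93 0 -1"

```text
time: 0.72
eef_pos: [0.2847, -0.4241, 0.2447]
tcp_rot: [0.99, 0.141, 0.0, -0.001]
contact_force: [0.4, -0.4, 0.2]
opening: -0.003
finger_force: 0.0
```

Call:
send_rows:
  moves: "0 0 0 0.39 -0.47 0 -1;0 0 0 0.775 -0.93 0 -1;0 0 0 0.775 -0.93 0 -1;0 0 0 0.775 -0.93 0 -1;0 0 0 0.775 -0.93 0 -1"

```text
time: 1.35
eef_pos: [0.3823, -0.2039, 0.2452]
tcp_rot: [0.99, 0.141, 0.0, -0.0]
contact_force: [-0.4, -0.1, 0.6]
opening: -0.002
finger_force: 0.0
```

```bash
python3 -c "
from h import *
to(-80,-35,.15,0)"
```

```text
t 1.35 deck [-118.3 -271.8] z 0.2452 F [-0.4 -0.1  0.6] turn [-0.     -0.      0.0861] shift [ 0.774 -0.916  0.476]
```

Call:
send_rows:
  moves: "0 0 0.02 0.2 -0.24 0 -1;0 0 0.05 0.4 -0.48 0 -1;0 0 0.086 0.774 -0.916 0.2 -1;0 0 0.086 0.774 -0.916 0.4 -1;0 0 0.086 0.774 -0.916 0.476 -1;0 0 0.086 0.774 -0.916 0.476 -1;0 0 0.086 0.774 -0.916 0.476 -1"

```text
time: 2.22
eef_pos: [0.4807, 0.0112, 0.151]
tcp_rot: [0.991, -0.131, 0.001, 0.0]
contact_force: [-0.1, 0.3, 0.8]
opening: -0.001
finger_force: 0.0
```

```bash
python3 - <<'E'
from h import *
import cv2
to(-82,-35,.044,0)
from plant import ctrl
c=ctrl.read_camera('top'); cv2.imwrite('pics/t1.png',cv2.resize(c['image'][142:232,250:345,::-1],None,fx=6,fy=6,interpolation=cv2.INTER_CUBIC))
c=ctrl.read_camera('wrist');a=c['image'][:,:,::-1]
b=cv2.imread('pics/t1.png'); m=np.zeros((540,1+570,3),np.uint8)
pickle.dump(c,open('pics/wrist.pkl','wb'))
cv2.imwrite('pics/w1.png',a)
E
```

```text
t 2.23 deck [-77.9 -38.8] z 0.151 F [-0.1  0.3  0.8] turn [ 0.0001 -0.0002 -0.0009] shift [-0.021 -0.019  0.535]
```

View pics/w1.png

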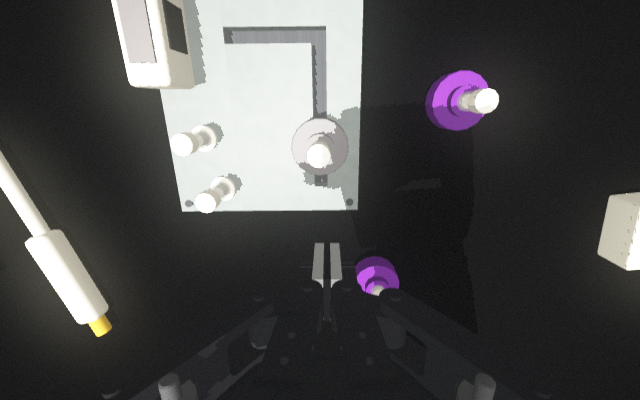

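```bash
python3 - <<'E'
from h import *
c=pickle.load(open('pics/wrist.pkl','rb'))
L=[((-95,100),(182.5,211)),((-95,-70),(358,211)),((61,-41),(326,26)),((55,41),(223,35))]
A=np.array([ray(c,u,.022) for _,u in L]);D=np.array([d for d,_ in L])/1e3
r=least_squares(lambda q:(D@R(q[2]).T+q[:2]-A).ravel(),Q); print(r.x,np.round(r.fun*1e3,1))
print([np.round(R(r.x[2]).T@(ray(c,u,.082)-r.x[:2])*1e3,1) for u in [(318,156)]])
E
```

```text
[ 0.56751368  0.02942612 -0.25489003] [-0.1  0.2  1.4  0.3 -0.4  0.  -0.9 -0.5]
[array([-31.6, -34.5])]
```

Call:
send_rows:
  moves: "0 0 0 -0.02 -0.02 0.25 -1;0 0 0 -0.02 -0.02 0.4 -1;0 0 0 -0.02 -0.02 0.48 -1;0 0 0 -0.02 -0.02 0.535 -1;0 0 0 -0.02 -0.02 0.535 -1"

```text
time: 2.95
eef_pos: [0.4774, 0.0173, 0.0435]
tcp_rot: [0.991, -0.131, 0.0, 0.0]
contact_force: [0.1, 0.1, 0.3]
opening: -0.004
finger_force: 0.0
```

```bash
sed -i 's/^Q=.*/Q=np.array([.5667,.0291,-.2555])/' h.py; python3 -c "
from h import *
to(20,-35,.044,0)"
```

```text
t 2.95 deck [-83.4 -34. ] z 0.0435 F [0.1 0.1 0.3] turn [-0.     -0.0001 -0.001 ] shift [ 0.517  0.002 -0.002]
```

Call:
send_rows:
  moves: "0 0 0 0.04 0 0 -1;0 0 0 0.08 0 0 -1;0 0 0 0.11 0 0 -1;0 0 0 0.14 0 0 -1;0 0 0 0.18 0 0 -1;0 0 0 0.22 0 0 -1;0 0 0 0.26 0 0 -1;0 0 0 0.3 0 0 -1;0 0 0 0.34 0 0 -1;0 0 0 0.38 0 0 -1;0 0 0 0.41 0 0 -1;0 0 0 0.44 0 0 -1"

```text
time: 4.45
eef_pos: [0.5623, -0.0052, 0.0431]
tcp_rot: [0.991, -0.13, -0.0, -0.0]
contact_force: [-1.0, 0.3, -0.1]
opening: 0.002
finger_force: 0.5
```

```bash
cat > look.py <<'E'
from h import *
import cv2,sys
from plant import ctrl
to(*eval(sys.argv[2]))
T=ctrl.read_camera('top')['image'][142:232,250:345,::-1];w=ctrl.read_camera('wrist')
pickle.dump(w,open('pics/wrist.pkl','wb'))
cv2.imwrite(f'pics/{sys.argv[1]}.png',w['image'][:,:,::-1])
E
python3 look.py w2 "(20,-35,.044,0)"
```

```text
t 4.45 deck [  4.4 -34.3] z 0.0431 F [-1.   0.3 -0.1] turn [ 0.      0.0001 -0.001 ] shift [ 0.078  0.003 -0.005]
```

View pics/w2.png

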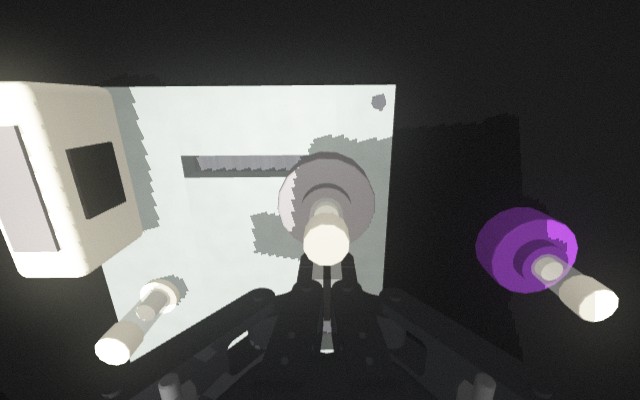

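Call:
send_rows:
  moves: "0 0 0 0.02 0 0 -1;0 0 0 0.04 0 0 -1;0 0 0 0.055 0 0 -1;0 0 0 0.07 0 0 -1;0 0 0 0.08 0 0 -1;0 0 0 0.08 0 0 -1"

```text
time: 5.3
eef_pos: [0.5778, -0.0094, 0.0432]
tcp_rot: [0.991, -0.13, 0.0, 0.0]
contact_force: [0.5, 0.6, 0.6]
opening: -0.001
finger_force: 0.0
```

```bash
python3 - <<'E'
from h import *
from plant import ctrl
import cv2
to(21,-35,.044,0)
T=ctrl.read_camera('top'); cv2.imwrite('pics/t3.png',cv2.resize(T['image'][142:232,250:345,::-1],None,fx=6,fy=6,interpolation=cv2.INTER_CUBIC))
w=ctrl.read_camera('wrist');pickle.dump(w,open('pics/wrist.pkl','wb')); cv2.imwrite('pics/w3.png',w['image'][:,:,::-1])
# predicted pixels of tube top/disc edge for carrier x
for x in (50,53,56.5): print(x,proj(w,np.r_[W(x,-35),.082]),proj(w,np.r_[W(x+24,-35),.042]))
E
```

```text
t 5.3 deck [ 20.5 -34.4] z 0.0432 F [0.5 0.6 0.6] turn [-0.     -0.0001 -0.001 ] shift [ 0.002  0.003 -0.004]
50 [[326.52661943 258.90203509]] [[326.17113317 168.94581141]]
53 [[326.47670094 251.52451731]] [[326.12998308 162.59066748]]
56.5 [[326.41725504 242.73893225]] [[326.08120775 155.05789653]]
```

View pics/w3.png

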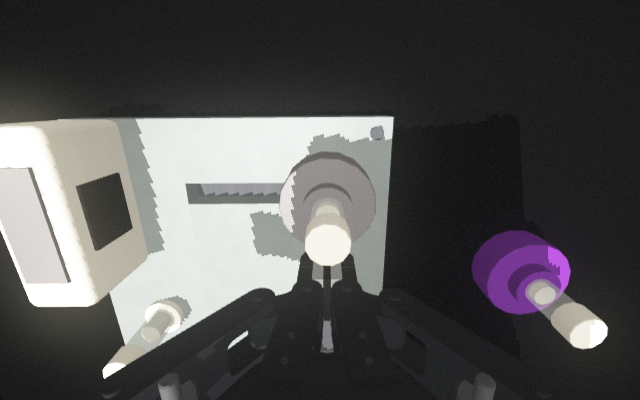

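Call:
send_rows:
  moves: "0 0 0 -0.05 0 0 -1;0 0 0 -0.15 0 0 -1;0 0 0 -0.2 0 -0.15 -1;0 0 0 -0.2 0 -0.4 -1;0 0 0 -0.2 0 -0.6 -1;0 0 0 -0.2 0 -0.6 -1;0 0 0 -0.2 0 -0.6 -1"

```text
time: 6.28
eef_pos: [0.5379, 0.0013, 0.1624]
tcp_rot: [0.991, -0.13, -0.001, -0.0]
contact_force: [-0.5, -0.0, -0.4]
opening: 0.0
finger_force: 0.0
```

```bash
python3 -c "
from h import *
to(55,-90,.165,np.pi/2)"
```

```text
t 6.28 deck [-20.9 -34.1] z 0.1624 F [-0.5 -0.  -0.4] turn [-1.00e-04  2.00e-04 -2.51e-01] shift [ 0.381  0.277 -0.014]
```

Call:
send_rows:
  moves: "0 0 -0.03 0.05 0.1 0 -1;0 0 -0.06 0.12 0.2 0 -1;0 0 -0.09 0.2 0.277 0 -1;0 0 -0.12 0.28 0.277 0 -1;0 0 -0.15 0.35 0.277 0 -1;0 0 -0.18 0.381 0.277 0 -1;0 0 -0.21 0.381 0.277 0 -1;0 0 -0.24 0.381 0.277 0 -1;0 0 -0.251 0.381 0.277 0 -1;0 0 -0.251 0.381 0.277 0 -1;0 0 -0.251 0.381 0.277 0 -1"

```text
time: 7.65
eef_pos: [0.5974, -0.0719, 0.1617]
tcp_rot: [0.792, 0.611, -0.001, -0.001]
contact_force: [0.6, -0.5, 1.2]
opening: 0.004
finger_force: 0.0
```

```bash
python3 look.py w4 "(55,-90,.044,np.pi/2)"
```

```text
t 7.65 deck [ 55.2 -90. ] z 0.1617 F [ 0.6 -0.5  1.2] turn [-0.0004 -0.     -0.0001] shift [-0.     0.     0.589]
```

View pics/w4.png

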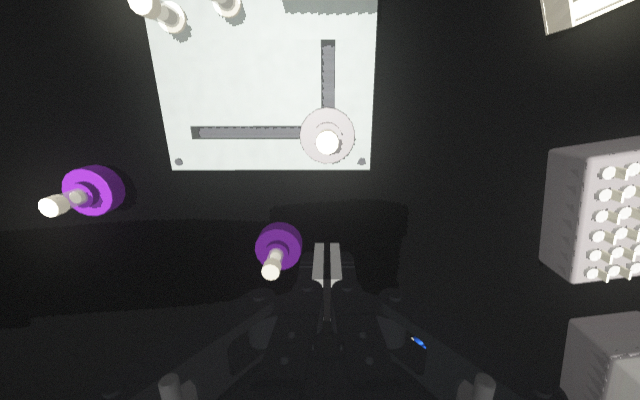

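Call:
send_rows:
  moves: "0 0 0 0 0 0.2 -1;0 0 0 0 0 0.4 -1;0 0 0 0 0 0.5 -1;0 0 0 0 0 0.585 -1;0 0 0 0 0 0.585 -1;0 0 0 0 0 0.585 -1"

```text
time: 8.5
eef_pos: [0.5992, -0.0724, 0.0475]
tcp_rot: [0.791, 0.611, 0.001, 0.001]
contact_force: [0.4, 0.1, 0.5]
opening: 0.0
finger_force: 0.0
```

Call:
send_rows:
  moves: "0 0 0 0.04 0 0 -1;0 0 0 0.08 0 0 -1;0 0 0 0.11 0 0 -1;0 0 0 0.14 0 0 -1;0 0 0 0.17 0 0 -1;0 0 0 0.2 0 0 -1;0 0 0 0.23 0 0 -1;0 0 0 0.26 0 0 -1;0 0 0 0.29 0 0 -1;0 0 0 0.32 0 0 -1;0 0 0 0.35 0 0 -1;0 0 0 0.35 0 0 -1"

```text
time: 10.0
eef_pos: [0.6158, -0.0036, 0.0459]
tcp_rot: [0.791, 0.611, 0.0, -0.0]
contact_force: [-0.7, -0.6, -0.3]
opening: 0.003
finger_force: 0.0
```

```bash
python3 look.py w5 "(55,1.5,.044,np.pi/2)"
```

```text
t 10.0 deck [ 55.7 -19.3] z 0.0459 F [-0.7 -0.6 -0.3] turn [-0.0001 -0.0001  0.0001] shift [ 0.104 -0.004  0.01 ]
```

View pics/w5.png

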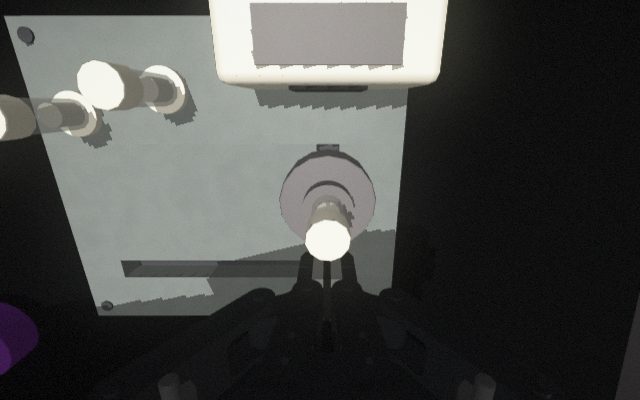

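Call:
send_rows:
  moves: "0 0 0 0.02 0 0 -1;0 0 0 0.04 0 0 -1;0 0 0 0.06 0 0 -1;0 0 0 0.075 0 0 -1;0 0 0 0.085 0 0 -1;0 0 0 0.095 0 0 -1;0 0 0 0.1 0 0 -1;0 0 0 0.1 0 0 -1"

```text
time: 11.1
eef_pos: [0.6209, 0.0151, 0.0462]
tcp_rot: [0.791, 0.611, 0.0, -0.0]
contact_force: [0.8, 0.7, 0.4]
opening: 0.005
finger_force: 0.0
```

Call:
send_rows:
  moves: "0 0 0 0.005 0 0 -1;0 0 0 0.01 0 0 -1;0 0 0 0.01 0 0 -1"

```text
time: 11.48
eef_pos: [0.6215, 0.0169, 0.0462]
tcp_rot: [0.791, 0.611, 0.0, 0.0]
contact_force: [0.5, -0.2, 0.1]
opening: 0.001
finger_force: 0.2
```

Call:
send_rows:
  moves: "0 0 0 0.005 0 0 -1;0 0 0 0.01 0 0 -1;0 0 0 0.01 0 0 -1"

```text
time: 11.85
eef_pos: [0.6218, 0.0182, 0.0463]
tcp_rot: [0.791, 0.612, -0.001, 0.0]
contact_force: [-1.1, -4.8, 1.2]
opening: -0.001
finger_force: 2.2
```

```bash
python3 - <<'E'
from h import *
from plant import ctrl
import cv2
to(55,1.5,.044,np.pi/2)
w=ctrl.read_camera('wrist');pickle.dump(w,open('pics/wrist.pkl','wb'))
im=cv2.resize(w['image'][110:290,230:430,::-1],None,fx=3,fy=3,interpolation=cv2.INTER_CUBIC)
cv2.imwrite('pics/w6.png',im)
for y in (32,34.5,36.5): print(y,(proj(w,np.array([np.r_[W(55,y),.082],np.r_[W(55,y+24),.042],np.r_[W(55,68),.022]]))-[230,110])*3)
E
```

```text
t 11.85 deck [56.1  3.4] z 0.0463 F [-1.1 -4.8  1.2] turn [0.     0.0002 0.0001] shift [-0.009 -0.006  0.011]
32 [[279.23894132 436.3660408 ]
 [281.80232813 174.07995281]
 [282.70188326  82.03734962]]
34.5 [[279.17437847 418.40866505]
 [281.76747551 158.53633149]
 [282.70188326  82.03734962]]
36.5 [[279.12200694 403.84215747]
 [281.73929093 145.96653106]
 [282.70188326  82.03734962]]
```

View pics/w6.png

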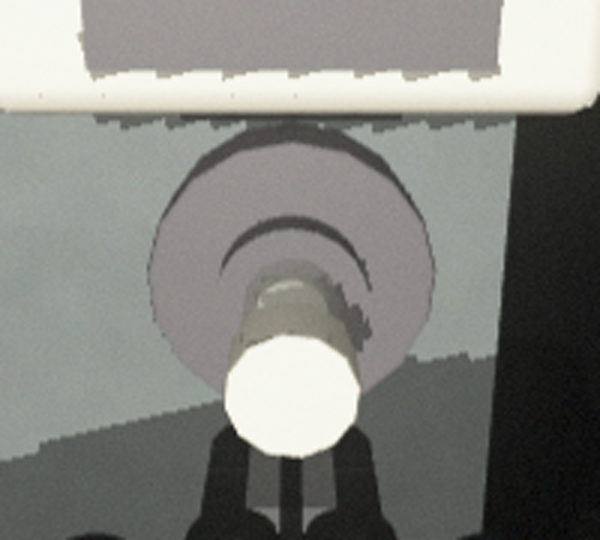

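Call:
send_rows:
  moves: "0 0 0 -0.01 0 0 -1;0 0 0 -0.03 0 0 -1;0 0 0 -0.1 0 0 -1;0 0 0 -0.2 0 0 -1;0 0 0 -0.25 0 -0.1 -1;0 0 0 -0.25 0 -0.3 -1;0 0 0 -0.25 0 -0.55 -1;0 0 0 -0.25 0 -0.6 -1;0 0 0 -0.25 0 -0.6 -1;0 0 0 -0.25 0 -0.6 -1"

```text
time: 13.15
eef_pos: [0.6081, -0.0295, 0.1644]
tcp_rot: [0.791, 0.611, -0.001, -0.001]
contact_force: [0.0, -0.6, -0.2]
opening: 0.003
finger_force: 0.0
```

```bash
python3 - <<'E'
from h import *
from plant import ctrl
import cv2
to(55,1.5,.044,np.pi/2)
w=ctrl.read_camera('wrist')
im=w['image'][:,:,::-1].copy()
for p in proj(w,np.array([np.r_[W(55,36.5),.082],np.r_[W(55,60.5),.042],np.r_[W(55,12.5),.042]])): cv2.circle(im,tuple(int(round(v)) for v in p),2,(0,0,255),-1)
cv2.imwrite('pics/w7.png',im)
E
```

```text
t 13.15 deck [ 54.8 -46.2] z 0.1644 F [ 0.  -0.6 -0.2] turn [-0.0005  0.     -0.    ] shift [0.239 0.003 0.602]
```

View pics/w7.png

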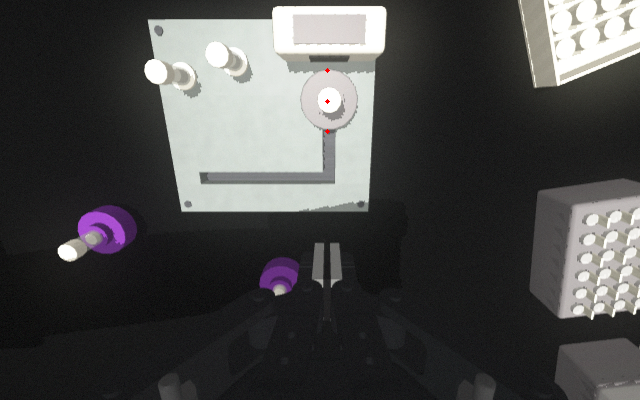

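The carrier stands at home: its tube top at (329,100) matches the predicted (327,101). The vials are still standing and the hand is clear.

```bash
python3 -c "
from plant import ctrl
print(ctrl.sign_off())"
```

```text
the job is handed in; nothing more can be done
None
```

I pushed the carrier along the slot to the closed end and handed the job in at 13 s. The last picture shows it upright within about 2 mm of home, with the hand clear and both vials standing; the sign-off gave no verdict.

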